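# Dock the tube carrier over the reader's sill and latch it

### The job

Load the blue tube carrier into the white carrier reader and latch it in. Do not carry it in: with its rear bottom edge staying down on the bench, lift only its leading end (the end with the white fin) and rest it on the yellow sill, then push the carrier from behind until it drops flat behind the sill, and swing the red latch arm fully shut across its rear. Keep the carrier from tipping far or leaving its supports, and leave the other things on the bench where they are.

Things in the scene. Friction and masses are not known exactly. Their poses are not given: they have to be found in the camera images.
- carrier: Loose blue tube carrier: solid box 140 mm long (x) x 90 wide (y) x 50 high, 0.4 to 0.8 kg, centre of mass near its middle. Origin: centre of its underside; +x to its leading end (white fin, yellow stripe on the face), z up. Coloured caps on the top (3 mm high) lie behind the fin. It starts with the leading end roughly towards the dock, turned and offset.
- carrier_front (a point): Middle of the carrier's leading bottom edge (carrier x = +70 mm, z = 0).
- carrier_rear (a point): Middle of the carrier's rear bottom edge (carrier x = -70 mm, z = 0).
- carrier_grip (a point): Top centre of the white grip fin, at carrier x = +35, z = 80 mm. The upright fin is 50 mm long along carrier x (x = 10 to 60), 12 mm thick in y and 30 mm tall (z = 50 to 80).
- dock: White carrier reader, fixed. Origin: bench level under the middle of its yellow sill; +x points into the bay (the way the carrier goes), +y to the left of that, z up. Sill: x = -6 to 6 mm, top 14 mm above the bench. Side walls 30 mm high from the sill inward, 102 mm apart (y = -51 to 51); from x = 95 on they reach up to the clear cover.
- dock_home (a point): Where the carrier's origin lies when home: on the bay floor (4 mm above the bench) at dock x = 80 mm, y = 0; play 4 mm either way along x, 6 mm along y. The floor runs from x = 6 to an upright back wall at x = 154 mm. A clear cover spans x = 95 to 158 mm, underside 100, top 106 mm above the bench (black scan head on it to 118).
- latch (a joint): Angle of the red latch arm on its upright hinge, rad. 0 = shut (a stop): arm along dock +y, across the mouth behind the docked carrier. Grows counter-clockwise seen from above: at pi/2 the arm points along dock -x (out of the mouth), limit 2.8. Starts at 2.1 to 2.7, stays where left (friction 0.03 N m). Shuts only if the carrier is home.
- latch_hinge (a point): Hinge axis of the latch, beside the mouth at dock x = -2 mm, y = -66 mm; the point is at the arm's underside, 22 mm above the bench. The arm is 95 mm long from the axis, 8 mm thick, and 18 mm tall (22 to 40 mm above the bench). Hub and post are 18 mm in diameter.
- latch_pin (a point): Top centre of the black upright pin on the latch arm, 82 mm from the hinge axis; the pin is 10 mm in diameter and stands 18 mm above the arm (40 to 58 mm above the bench).
- mouse: Black computer mouse, 105 x 58 x 28 mm, bystander. Origin at its underside's centre.
- tip_box: Orange box with clear lid, 78 x 118 x 63 mm, bystander. Origin at its underside's centre.
- bottle: White bottle, 64 mm in diameter, 170 mm tall, bystander. Origin at its underside's centre.
- tube_rack: Green rack with clear tubes, 60 x 180 x 64 mm, bystander. Origin at its underside's centre.
- pipette: Grey and white pipette lying flat, about 250 mm long, 26 mm high, bystander. Origin near its middle at bench level.
- label_roll: Paper roll lying flat, 70 mm in diameter, 30 mm high, bystander. Origin at its underside's centre.
There are look-alikes about, which are no part of the job. There is more than one size of the carrier; the job needs the smaller.

How it is judged (in metres and radians):
On the way, in this order (a step that is already met when the one before it is completed fails the run):
1. The carrier's leading edge is up over the sill, between its side walls, while its rear edge is still down on the bench outside (x of carrier_front in the frame of dock above 0.006 m and y of carrier_front in the frame of dock between -0.03 and 0.03 m and height (world z) of carrier_front above 0.012 m and height (world z) of carrier_rear below 0.008 m and x of carrier_rear in the frame of dock below -0.02 m), for 0.2 s.
2. The carrier lies flat on the bay floor behind the sill, with the latch not yet shut (x of carrier in the frame of dock between 0.071 and 0.09 m and y of carrier in the frame of dock between -0.012 and 0.012 m and z of carrier in the frame of dock below 0.009 m and angle between carrier's own z axis and vertical below 0.04 rad and x of carrier_front in the frame of dock above 0.1 m and value of joint latch above 0.2 rad), for 0.2 s.
At the end, for the whole second after the job is handed in: The carrier lies flat (within 0.04 rad) on the bay floor behind the sill, leading end inward, its origin 71 to 90 mm past the sill's middle and within 12 mm of the bay's centre line; the latch arm is shut (joint below 0.12 rad); both are at rest (x of carrier in the frame of dock between 0.071 and 0.09 m and y of carrier in the frame of dock between -0.012 and 0.012 m and z of carrier in the frame of dock below 0.009 m and angle between carrier's own z axis and vertical below 0.04 rad and x of carrier_front in the frame of dock above 0.1 m and value of joint latch below 0.12 rad and linear speed of carrier below 0.01 m/s and velocity of joint latch between -0.05 and 0.05 rad/s); the robot touches nothing.
It fails at once if The carrier leaves its supports: its leading edge more than 30 mm and its rear edge more than 25 mm above the bench at once (height (world z) of carrier_front above 0.03 m and height (world z) of carrier_rear above 0.025 m).
It fails at once if The carrier tips more than 0.5 rad (angle between carrier's own z axis and vertical above 0.5 rad).
It fails at once if A bystander (mouse, tip box, bottle, tube rack, pipette or label roll) is displaced by more than 30 mm (distance of any of mouse, tip_box, bottle, tube_rack, pipette, label_roll from where it was at the start of the episode above 0.03 m).
It also fails if it takes over 69 s, if anything falls off the work surface, if the arm or the gripper's body presses on something with over 40 N, if the wrist force passes 120 N, or if a joint passes its speed limit or range.

### The arm

A 7-joint arm with a two-finger parallel gripper is mounted at the origin on the work surface. World frame = base frame: x ahead of the robot, y to its left, z up, the work surface at z = 0. Lengths are in mm, angles in rad, forces in N, time in s.
With the tool pointing down it reaches from about 425 to 950 mm from the base axis. Payload 4.7 kg.
Tool frame: the origin (TCP) lies between the finger pads; the fingertips stand 22 mm ahead of it and the grasp point (between the pads) lies 3 mm ahead of it; z points along the fingers, y is the line along which they close (so a half turn about z gives the same grasp; the last joint's range is limited). The gripper opens to 85 mm and grips with 20 to 120 N. Pads are 22 mm wide; open, the fingers measure 114 mm over their backs; the gripper's body (76 mm by 85 mm) begins 54 mm behind the grasp point. The pads swing forward as they close: fully open they stand 13 mm farther back than shut.
Start: joints at [1.089, 0.469, -0.049, 1.532, 0.024, 1.141, -0.082], TCP at [295.347, -606.973, 253.335] pointing down, gripper open.
Joint ranges: [-2.59, 2.59], [-0.33, 1.99], [-1.39, 1.29], [0.1, 2.45], [-1.04, 4.18], [0.21, 1.99], [-2.66, 2.66]. Speed limits (rad/s): [2.57, 2.57, 3.14, 3.14, 3.14, 3.14, 3.14].

### API

Orientations are given as a unit quaternion [x, y, z, w].
In Python, from station import manip, cams, order, masks_of gives the robot as it stands.
- The arm moves only by the tool play_rows, never from a script. Its argument "deltas" is a list of rows, each an object of numbers: "claw": the opening in per cent of the stroke, from 0 (shut) to 100 (fully open); "tx", "ty", "tz": the shift along the tool's x, y, z in units of 40 mm (1.0 is 40 mm); "spin": the turn about the tool's z in units of 6 degrees (1.0 is 6 degrees). A call has 1 to 10 rows; each row shifts and turns the commanded pose from where the row before left it, along the tool's axes as they then stand; what a row does not reach is not made up. A row lasts 1/10 s, in which the tool goes at most 50 mm and 8.59 degrees, less where a joint would pass 70% of its speed; a pose out of reach is approached as far as the arm can. A call is refused whole if a number of a shift passes 1 or a number of a turn 1, either way. A call with a gripper value outside its range is refused whole. The fingers move at their own pace and stop on an object; "force" is the grip in N (left out, the last holds). Time passes only in rows, so rows that do not move let the fingers close. It gives the time, the measured TCP pose, the force, the opening and the grip force at its end, in the units of the state.
- manip.read_state(): the state, without advancing time (a new reading comes with each control period).
- cams.grab_frame(name): name is "side" or "top"; returns (picture, depth): 420x560x3 uint8, red, green, blue; 420x560 float32, mm along the optical axis (not along the pixel's ray), 0 where there is no reading.
- cams.camera_params(name): a dict with "K" (3x3 intrinsics, pixels), "xyz" and "rotation" of the camera in the world. Camera axes: x right, y down, z forward; pixel columns grow to the right and rows downward; lengths in mm; the calibration is good to about 2 mm. A picture is of the moment at which its call begins. camera_params takes no time and is no camera call.
- order.hand_in(): hands the job in; it is judged then, once.
Trained networks look in the newest picture that a camera, given by its name, has taken for a name from the list of things; names that differ only in an ending like _2 or _b are one class to them, and where a whole thing is asked for, a point or a joint stands for the part that bears it (a point fixed in the world has none). Each returns a list of dicts, best first, with "score" (0 to 1); they miss things now and then, are a little off and sometimes report something else, mostly with a low value. They report only what shows in the picture. A call takes as long as a camera call. They do not tell look-alikes from the thing itself.
- masks_of(camera, label): "pixels" (420x560 bool, what is visible of it) and "xy" ([column, row] in pixels, amid what is visible of it).
The state is a dict: "t": time; "joints": joint angles; "joint_vel": joint speeds; "tau": joint torques, N m; "ee_pos": TCP position; "tool_rot": TCP orientation; "ft_force": force on the tool from outside, world axes, zero at the start; "ft_torque": the same for the moment, N m; "gripper_width": finger opening in mm; "finger_force": force on a finger pad.
Only numpy, scipy, OpenCV 4.12 (cv2) and the standard library are available. Lean on these libraries where they do the work, as an engineer would, in place of code of your own. Each camera call takes 0.05 s, during which the arm holds its last target. There are 200 camera calls.

## Working session

There is one attempt and no reset: what is moved stays moved. The work goes in short steps, Python scripts to look and compute and a tool call to move; the robot and the scene stay as the last step left them, time stands still between calls to the robot, and variables do not carry over. Pictures are saved under pics/ and viewed, at most 10 in all, crops included, and the job is handed in when it is done.

Besides the shell and the picture viewer there is one more tool, called after ">>>" as name(argument=value, ...), one argument or row to a line, values as JSON. play_rows: Moves the arm, as the interface text tells. Its arguments: {"type":"object","properties":{"deltas":{"type":"array","items":{"type":"object","properties":{"claw":{"type":"number"},"tx":{"type":"number"},"ty":{"type":"number"},"tz":{"type":"number"},"spin":{"type":"number"}}}},"force":{"type":"number"}},"required":["deltas"]}

```bash
mkdir -p pics; ls
python3 - <<'E'
from station import manip, cams
import cv2,numpy as np
for n in ("top","side"):
    p,d=cams.grab_frame(n); cv2.imwrite(f"pics/{n}0.png",p[:,:,::-1]); np.savez(f"{n}0.npz",p=p,d=d)
    c=cams.camera_params(n); print(n,c)
print(manip.read_state())
E
```

```text
pics
top {'K': array([[444.1213529 ,   0.        , 277.27274038],
       [  0.        , 444.1213529 , 209.76025858],
       [  0.        ,   0.        ,   1.        ]]), 'xyz': array([ 358.82897949,  -10.02120767, 1147.2924408 ]), 'rotation': array([-0.69552752,  0.71632407, -0.03297113,  0.04510202])}
side {'K': array([[397.73686207,   0.        , 270.62323728],
       [  0.        , 397.73686207, 205.18128602],
       [  0.        ,   0.        ,   1.        ]]), 'xyz': array([ 331.73493704, 1002.58798264,  685.87165254]), 'rotation': array([-0.08550719,  0.86712842, -0.48936445,  0.0360452 ])}
{'t': 0.1, 'joints': array([ 1.08909273,  0.46938855, -0.04864164,  1.53359594,  0.02411125,
        1.14099527, -0.08231472]), 'joint_vel': array([-0.00078097, -0.00183342, -0.00108425, -0.00181144,  0.00058791,
       -0.0005336 ,  0.00036045]), 'tau': array([ 1.00317608e-03, -5.11513209e+01, -4.65314474e-02, -2.38390982e+01,
        1.08569028e-02,  4.40291158e-03, -1.40567178e-05]), 'ee_pos': array([ 295.12322498, -606.51298288,  252.33866228]), 'tool_rot': array([ 9.74473144e-01,  2.24502297e-01, -2.27557342e-04, -8.71256353e-04]), 'ft_force': array([-7.55318142e-01, -6.38243939e-04,  8.80831705e-01]), 'ft_torque': array([ 0.02088612, -0.02214579,  0.01718615]), 'finger_force': 0.0, 'gripper_width': 85.29908442295519}
```

View pics/top0.png

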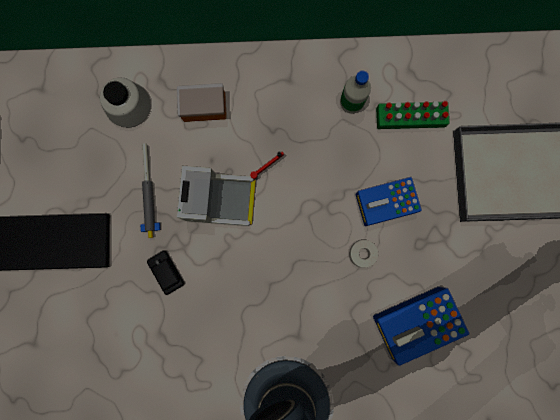

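View pics/side0.png

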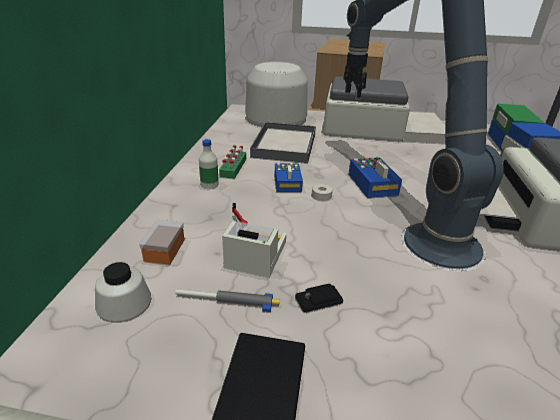

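The top view shows the small carrier at px (390,201), with its fin at the left towards the dock. The dock's sill is at (252,200) and the bay runs left (world +y). The latch hinge is at (253,176) with its tip at (281,154). The larger look-alike is at (422,325).

```bash
cat > h.py <<'E'
import numpy as np,cv2
from scipy.spatial.transform import Rotation as R
from station import manip,cams,order,masks_of
def cloud(n,d):
    c=cams.camera_params(n);K=c["K"];v,u=np.mgrid[:d.shape[0],:d.shape[1]]
    P=np.stack([(u-K[0,2])/K[0,0]*d,(v-K[1,2])/K[1,1]*d,d],-1)
    return P@R.from_quat(c["rotation"]).as_matrix().T+c["xyz"]
def rect(q):
    r=cv2.minAreaRect(q.astype(np.float32)); b=cv2.boxPoints(r); return r,b
E
python3 - <<'E'
from h import *
z=np.load("top0.npz");p,d=z["p"].astype(int),z["d"];W=cloud("top",d)
hsv=cv2.cvtColor(z["p"],cv2.COLOR_RGB2HSV)
v,u=np.mgrid[:420,:560]
def reg(a,b,c,e): return (u>=a)&(u<b)&(v>=c)&(v<e)&(d>0)
print("bench z",np.median(W[reg(300,340,190,230)],0))
m=reg(345,435,165,235); h=W[...,2]
t=m&(h>40)&(h<60); r,b=rect(W[t][:,:2]); print("carrier top",np.median(h[t]),r,b.round(1).tolist())
f=m&(h>70); print("fin",f.sum(),np.median(h[f]),rect(W[f][:,:2]))
for nm in ("carrier","dock","latch"):
    for o in masks_of("top",nm)[:3]:print(nm,o["score"],o["xy"],o["pixels"].sum())
dk=reg(165,300,150,235)
yl=dk&(hsv[...,0]>18)&(hsv[...,0]<35)&(hsv[...,1]>120); print("sill",yl.sum(),np.median(W[yl],0),rect(W[yl][:,:2]))
rd=dk&((hsv[...,0]<6)|(hsv[...,0]>174))&(hsv[...,1]>150)&(u>245); print("latch",rd.sum(),np.median(W[rd],0),rect(W[rd][:,:2]))
w=dk&(h>24)&(h<36)&(u<262)&(hsv[...,1]<60);print("walls",w.sum(),rect(W[w][:,:2]))
cv=dk&(h>96)&(h<112);print("cover",cv.sum(),np.median(h[cv]),rect(W[cv][:,:2]))
pn=dk&(h>48)&(u>265);print("pin",pn.sum(),np.median(W[pn],0))
E
```

```text
bench z [ 483.8319655  -101.80674335   -0.50599674]
carrier top 49.784117071823175 ((496.302734375, -272.3081970214844), (89.87384796142578, 141.00535583496094), 13.216449737548828) [[436.3999938964844, -213.89999389648438], [468.70001220703125, -351.20001220703125], [556.2000122070312, -330.70001220703125], [523.9000244140625, -193.39999389648438]]
fin 108 79.0333371797924 (((488.1477355957031, -237.35928344726562), (12.017934799194336, 48.27431106567383), 13.209569931030273), array([[ 476.7821 , -215.2339 ],
       [ 487.81342, -262.23093],
       [ 499.51337, -259.48468],
       [ 488.48206, -212.48764]], dtype=float32))
carrier 0.76 [419.8, 325.8] 4522
carrier 0.61 [388.5, 201.2] 2118
dock 0.93 [216.0, 194.9] 4192
dock 0.17 [369.0, 255.0] 512
latch 0.48 [268.4, 162.5] 102
latch 0.41 [389.2, 198.9] 2184
sill 189 [507.23829081  74.6282524   13.12523452] (((507.90283203125, 75.21397399902344), (12.706459999084473, 114.26783752441406), 83.84770202636719), array([[450.41708 ,  75.02048 ],
       [564.0268  ,  62.774197],
       [565.38855 ,  75.40747 ],
       [451.77887 ,  87.65375 ]
[... 200 characters left out ...]
,
       [625.9814   , -12.292635 ],
       [639.2664   ,  -1.5767059],
       [575.67487  ,  77.26055  ]], dtype=float32))
walls 374 (((518.3796997070312, 154.95968627929688), (163.88616943359375, 126.2608642578125), 83.81805419921875), array([[446.79224,  80.29137],
       [572.31885,  66.69484],
       [589.96716, 229.628  ],
       [464.44055, 243.22453]], dtype=float32))
cover 1422 105.49117329223088 (((523.7676391601562, 203.76983642578125), (71.8457260131836, 126.59974670410156), 83.79560852050781), array([[456.95615, 174.89856],
       [582.8144 , 161.21622],
       [590.5791 , 232.64111],
       [464.7209 , 246.32346]], dtype=float32))
pin 13 [622.27881764  -1.31747755  55.54761032]
```

```bash
cat >> h.py <<'E'
O=np.array([509.5,75.]);DY=np.radians(83.8);DX=np.array([np.cos(DY),np.sin(DY)]);DN=np.array([-DX[1],DX[0]])
def w(dx,dy): return O+dx*DX+dy*DN
def tod(p): q=np.asarray(p)[...,:2]-O; return np.stack([q@DX,q@DN],-1)
def pose():
    s=manip.read_state();M=R.from_quat(s["tool_rot"]).as_matrix();return s["ee_pos"],np.degrees(np.arctan2(M[1,0],M[0,0]))
def plan(xy,z,yaw,n,start=None):
    p,th=start or pose();d=np.r_[xy,z]-p;dth=(yaw-th+180)%360-180
    print("from",np.round(p,1),round(th,1),"dist",np.linalg.norm(d).round(1))
    for i in range(n):
        a=np.radians(th+dth*i/n);x,y=np.array([np.cos(a),np.sin(a)]),np.array([np.sin(a),-np.cos(a)]);e=d[:2]/n
        print(dict(tx=round(e@x/40,2),ty=round(e@y/40,2),tz=round(-d[2]/n/40,2),spin=round(-dth/n/6,2)))
    return np.r_[xy,z],yaw
E
python3 -c "
from h import *
plan((485.5,-226.6),180,103.2,14)"
```

```text
from [ 295.2 -606.8  252.8] 25.9 dist 431.3
{'tx': np.float64(0.6), 'ty': np.float64(-0.46), 'tz': np.float64(0.13), 'spin': np.float64(-0.92)}
{'tx': np.float64(0.64), 'ty': np.float64(-0.4), 'tz': np.float64(0.13), 'spin': np.float64(-0.92)}
{'tx': np.float64(0.68), 'ty': np.float64(-0.34), 'tz': np.float64(0.13), 'spin': np.float64(-0.92)}
{'tx': np.float64(0.71), 'ty': np.float64(-0.27), 'tz': np.float64(0.13), 'spin': np.float64(-0.92)}
{'tx': np.float64(0.73), 'ty': np.float64(-0.2), 'tz': np.float64(0.13), 'spin': np.float64(-0.92)}
{'tx': np.float64(0.75), 'ty': np.float64(-0.13), 'tz': np.float64(0.13), 'spin': np.float64(-0.92)}
{'tx': np.float64(0.76), 'ty': np.float64(-0.06), 'tz': np.float64(0.13), 'spin': np.float64(-0.92)}
{'tx': np.float64(0.76), 'ty': np.float64(0.02), 'tz': np.float64(0.13), 'spin': np.float64(-0.92)}
{'tx': np.float64(0.75), 'ty': np.float64(0.09), 'tz': np.float64(0.13), 'spin': np.float64(-0.92)}
{'tx': np.float64(0.74), 'ty': np.float64(0.16), 'tz': np.float64(0.13), 'spin': np.float64(-0.92)}
{'tx': np.float64(0.72), 'ty': np.float64(0.23), 'tz': np.float64(0.13), 'spin': np.float64(-0.92)}
{'tx': np.float64(0.7), 'ty': np.float64(0.3), 'tz': np.float64(0.13), 'spin': np.float64(-0.92)}
{'tx': np.float64(0.67), 'ty': np.float64(0.37), 'tz': np.float64(0.13), 'spin': np.float64(-0.92)}
{'tx': np.float64(0.63), 'ty': np.float64(0.43), 'tz': np.float64(0.13), 'spin': np.float64(-0.92)}
```

>>> play_rows(
  deltas=[
    {"tx":0.6,"ty":-0.46,"tz":0.13,"spin":-0.92,"claw":100},
    {"tx":0.64,"ty":-0.4,"tz":0.13,"spin":-0.92},
    {"tx":0.68,"ty":-0.34,"tz":0.13,"spin":-0.92},
    {"tx":0.71,"ty":-0.27,"tz":0.13,"spin":-0.92},
    {"tx":0.73,"ty":-0.2,"tz":0.13,"spin":-0.92},
    {"tx":0.75,"ty":-0.13,"tz":0.13,"spin":-0.92},
    {"tx":0.76,"ty":-0.06,"tz":0.13,"spin":-0.92},
  ],
)

```text
validation failed for argument at $.de...
```

>>> play_rows(
  deltas=[
    {"tx":0.76,"ty":0.02,"tz":0.13,"spin":-0.92},
    {"tx":0.75,"ty":0.09,"tz":0.13,"spin":-0.92},
    {"tx":0.74,"ty":0.16,"tz":0.13,"spin":-0.92},
    {"tx":0.72,"ty":0.23,"tz":0.13,"spin":-0.92},
    {"tx":0.7,"ty":0.3,"tz":0.13,"spin":-0.92},
    {"tx":0.67,"ty":0.37,"tz":0.13,"spin":-0.92},
    {"tx":0.63,"ty":0.43,"tz":0.13,"spin":-0.92},
    {"claw":50},
    {},
    {},
  ],
)

```text
validation failed for argument at $.de...
```

```bash
python3 -c "
from h import *
print(manip.read_state()['gripper_width'])
plan((485.5,-226.6),79,103.2,4)"
```

```text
85.55927244169821
from [ 295.2 -606.8  252.8] 25.9 dist 459.3
{'tx': np.float64(2.11), 'ty': np.float64(-1.62), 'tz': np.float64(1.09), 'spin': np.float64(-3.22)}
{'tx': np.float64(2.52), 'ty': np.float64(-0.83), 'tz': np.float64(1.09), 'spin': np.float64(-3.22)}
{'tx': np.float64(2.66), 'ty': np.float64(0.05), 'tz': np.float64(1.09), 'spin': np.float64(-3.22)}
{'tx': np.float64(2.49), 'ty': np.float64(0.93), 'tz': np.float64(1.09), 'spin': np.float64(-3.22)}
```

Rows seem to need every key, so I'll fill them all.

>>> play_rows(
  deltas=[
    {"tx":0.6,"ty":-0.46,"tz":0.13,"spin":-0.92,"claw":100},
    {"tx":0.64,"ty":-0.4,"tz":0.13,"spin":-0.92,"claw":100},
    {"tx":0.68,"ty":-0.34,"tz":0.13,"spin":-0.92,"claw":100},
    {"tx":0.71,"ty":-0.27,"tz":0.13,"spin":-0.92,"claw":100},
    {"tx":0.73,"ty":-0.2,"tz":0.13,"spin":-0.92,"claw":100},
    {"tx":0.75,"ty":-0.13,"tz":0.13,"spin":-0.92,"claw":100},
    {"tx":0.76,"ty":-0.06,"tz":0.13,"spin":-0.92,"claw":100},
  ],
)

```text
t: 0.95
ee_pos: [390.7, -415.8, 216.8]
tool_rot: [0.844, 0.536, -0.0, 0.0]
ft_force: [-0.2, 0.1, 0.3]
gripper_width: 85.3
finger_force: 0.0
```

>>> play_rows(
  deltas=[
    {"tx":0.76,"ty":0.02,"tz":0.13,"spin":-0.92,"claw":50},
    {"tx":0.75,"ty":0.09,"tz":0.13,"spin":-0.92,"claw":50},
    {"tx":0.74,"ty":0.16,"tz":0.13,"spin":-0.92,"claw":50},
    {"tx":0.72,"ty":0.23,"tz":0.13,"spin":-0.92,"claw":50},
    {"tx":0.7,"ty":0.3,"tz":0.13,"spin":-0.92,"claw":50},
    {"tx":0.67,"ty":0.37,"tz":0.13,"spin":-0.92,"claw":50},
    {"tx":0.63,"ty":0.43,"tz":0.13,"spin":-0.92,"claw":50},
    {"tx":0,"ty":0,"tz":0,"spin":0,"claw":50},
    {"tx":0,"ty":0,"tz":0,"spin":0,"claw":50},
  ],
)

```text
t: 1.85
ee_pos: [485.9, -226.4, 180.4]
tool_rot: [0.621, 0.784, -0.0, -0.0]
ft_force: [-0.1, -0.8, -0.6]
gripper_width: 42.5
finger_force: 0.0
```

```bash
python3 -c "
from h import *
print(manip.read_state()['gripper_width'])
plan((485.5,-226.6),79,103.2,4)"
```

```text
42.53717457549283
from [ 485.9 -226.4  180.4] 103.3 dist 101.4
{'tx': np.float64(-0.0), 'ty': np.float64(-0.0), 'tz': np.float64(0.63), 'spin': np.float64(0.0)}
{'tx': np.float64(-0.0), 'ty': np.float64(-0.0), 'tz': np.float64(0.63), 'spin': np.float64(0.0)}
{'tx': np.float64(-0.0), 'ty': np.float64(-0.0), 'tz': np.float64(0.63), 'spin': np.float64(0.0)}
{'tx': np.float64(-0.0), 'ty': np.float64(-0.0), 'tz': np.float64(0.63), 'spin': np.float64(0.0)}
```

>>> play_rows(
  deltas=[
    {"tx":0,"ty":0,"tz":0.63,"spin":0,"claw":40},
    {"tx":0,"ty":0,"tz":0.63,"spin":0,"claw":40},
    {"tx":0,"ty":0,"tz":0.63,"spin":0,"claw":40},
    {"tx":0,"ty":0,"tz":0.63,"spin":0,"claw":40},
    {"tx":0,"ty":0,"tz":0,"spin":0,"claw":0},
    {"tx":0,"ty":0,"tz":0,"spin":0,"claw":0},
    {"tx":0,"ty":0,"tz":0,"spin":0,"claw":0},
    {"tx":0,"ty":0,"tz":0,"spin":0,"claw":0},
  ],
  force=25,
)

```text
t: 2.65
ee_pos: [485.4, -227.1, 80.1]
tool_rot: [0.621, 0.784, -0.0, -0.0]
ft_force: [0.4, -0.6, -7.2]
gripper_width: 11.3
finger_force: 30.6
```

>>> play_rows(
  deltas=[
    {"tx":0,"ty":0,"tz":-0.13,"spin":0,"claw":0},
    {"tx":-0.02,"ty":0,"tz":-0.13,"spin":0,"claw":0},
    {"tx":-0.05,"ty":0,"tz":-0.13,"spin":0,"claw":0},
    {"tx":-0.06,"ty":0,"tz":-0.13,"spin":0,"claw":0},
    {"tx":0,"ty":0,"tz":0,"spin":0,"claw":0},
    {"tx":0,"ty":0,"tz":0,"spin":0,"claw":0},
  ],
)

```text
t: 3.25
ee_pos: [487.0, -232.1, 100.7]
tool_rot: [0.621, 0.784, 0.0, 0.0]
ft_force: [-0.7, 0.3, -7.7]
gripper_width: 11.4
finger_force: 30.4
```

Run:
```python
from h import *
for n in ("side","top"):
    p,d=cams.grab_frame(n);np.savez(n+"1.npz",p=p,d=d)
    if n=="side": cv2.imwrite("pics/s1.png",cv2.resize(p[130:210,230:430],None,fx=4,fy=4)[:,:,::-1])
    W=cloud(n,d);h=cv2.cvtColor(p,cv2.COLOR_RGB2HSV)
    m=(h[...,0]>105)&(h[...,0]<125)&(h[...,1]>120)&(abs(W[...,0]-495)<90)&(abs(W[...,1]+265)<110)&(W[...,2]>35)
    q=W[m];c=np.linalg.lstsq(np.c_[q[:,:2]-[495,-270],np.ones(len(q))],q[:,2],rcond=None)[0]
    print(n,len(q),c,rect(q[:,:2])[1].tolist())
```

```text
side 397 [-6.66635948e-02 -1.80572261e-01  7.20428798e+01] [[436.9896545410156, -211.25782775878906], [467.8904724121094, -350.7131042480469], [554.649169921875, -331.48895263671875], [523.748291015625, -192.03366088867188]]
top 449 [ -0.81593052   3.28661616 -91.51482561] [[421.0571594238281, -185.8371124267578], [434.2210388183594, -281.5932922363281], [551.963134765625, -265.406982421875], [538.7991943359375, -169.65078735351562]]
```

View pics/s1.png

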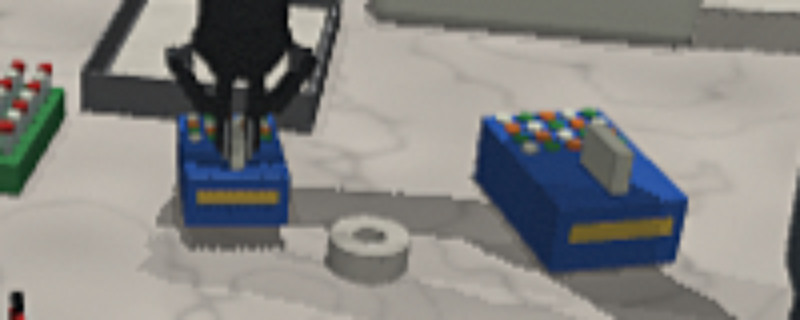

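Run:
```python
from h import *
z=np.load("top1.npz");W=cloud("top",z["d"]);h=cv2.cvtColor(z["p"],cv2.COLOR_RGB2HSV)
a=np.radians(103.2);q=W[...,:2]-[496.3,-272.3];X=q@[np.cos(a),np.sin(a)];Y=q@[-np.sin(a),np.cos(a)]
for lo in range(-80,0,10):
    m=(X>lo)&(X<lo+10)&(abs(Y)<40)&(W[...,2]<90)
    print(lo+5,m.sum(),np.percentile(W[m][:,2],[25,50,75]).round(1))
```

```text
Traceback (most recent call last):
IndexError: index -1 is out of bounds for axis 0 with size 0
```

The side crop shows the fin gripped at crop px (235,150), with a shadow gap under the front face at (235,240), so the leading end is raised. Next I'll check the tilt from the top face's slope.

Run:
```python
from h import *
a=np.radians(103.2)
for n in ("side","top"):
    z=np.load(n+"1.npz");W=cloud(n,z["d"]);q=W[...,:2]-[496.3,-272.3];X=q@[np.cos(a),np.sin(a)];Y=q@[-np.sin(a),np.cos(a)]
    for lo in range(-90,90,15):
        m=(X>lo)&(X<lo+15)&(abs(Y)<44)&(abs(Y)>(0 if lo<-10 else 20))&(W[...,2]<90)&(W[...,2]>30)
        if m.sum()>3: print(n,lo+7.5,m.sum(),np.percentile(W[m][:,2],[10,50,90]).round(1))
```

```text
side -67.5 16 [66.1 68.7 70.9]
side -52.5 16 [67.6 69.6 72.2]
side -37.5 27 [68.3 71.  73.1]
side -22.5 14 [68.6 70.1 72.9]
side -7.5 31 [69.8 71.3 73.3]
side 7.5 17 [69.5 71.1 73.4]
side 22.5 25 [69.5 72.1 73.5]
side 37.5 24 [72.1 73.  74.6]
side 52.5 28 [71.3 73.2 75. ]
side 67.5 166 [35.5 53.  70.6]
top 37.5 30 [66.8 70.9 74.5]
top 52.5 119 [68.9 71.5 74. ]
top 67.5 134 [35.8 64.  72.9]
```

The carrier is held almost level: the top face is 68.7 mm high at the rear and 73 at the front, because pad friction carries the moment. I'll set it back down and regrip lightly at the fin's front top corner so that it pivots.

>>> play_rows(
  deltas=[
    {"tx":0.06,"ty":0,"tz":0.13,"spin":0,"claw":0},
    {"tx":0.05,"ty":0,"tz":0.13,"spin":0,"claw":0},
    {"tx":0.02,"ty":0,"tz":0.13,"spin":0,"claw":0},
    {"tx":0,"ty":0,"tz":0.12,"spin":0,"claw":0},
    {"tx":0,"ty":0,"tz":0,"spin":0,"claw":25},
    {"tx":0,"ty":0,"tz":0,"spin":0,"claw":25},
    {"tx":0.14,"ty":0,"tz":-0.13,"spin":0,"claw":25},
    {"tx":0.14,"ty":0,"tz":-0.13,"spin":0,"claw":25},
    {"tx":0,"ty":0,"tz":0,"spin":0,"claw":25},
  ],
  force=20,
)

```text
t: 4.25
ee_pos: [484.0, -215.2, 91.9]
tool_rot: [0.62, 0.784, 0.0, 0.001]
ft_force: [-0.3, -0.8, -1.3]
gripper_width: 21.2
finger_force: 0.0
```

>>> play_rows(
  deltas=[
    {"tx":0,"ty":0,"tz":0,"spin":0,"claw":0},
    {"tx":0,"ty":0,"tz":0,"spin":0,"claw":0},
    {"tx":0,"ty":0,"tz":0,"spin":0,"claw":0},
    {"tx":0,"ty":0,"tz":-0.1,"spin":0,"claw":0},
    {"tx":-0.02,"ty":0,"tz":-0.1,"spin":0,"claw":0},
    {"tx":-0.05,"ty":0,"tz":-0.1,"spin":0,"claw":0},
    {"tx":-0.06,"ty":0,"tz":-0.1,"spin":0,"claw":0},
    {"tx":-0.06,"ty":0,"tz":-0.1,"spin":0,"claw":0},
    {"tx":0,"ty":0,"tz":0,"spin":0,"claw":0},
  ],
  force=20,
)

```text
t: 5.15
ee_pos: [485.1, -223.9, 110.9]
tool_rot: [0.621, 0.783, -0.0, 0.0]
ft_force: [-0.5, -1.0, -6.8]
gripper_width: 11.2
finger_force: 21.1
```

```bash
cat >> h.py <<'E'
def tilt(c=(496.3,-272.3),yaw=103.2,n="side"):
    a=np.radians(yaw);p,d=cams.grab_frame(n);W=cloud(n,d);q=W[...,:2]-np.array(c);X=q@[np.cos(a),np.sin(a)];Y=q@[-np.sin(a),np.cos(a)]
    for lo in range(-90,90,15):
        m=(X>lo)&(X<lo+15)&(abs(Y)<44)&(abs(Y)>(0 if lo<-10 else 20))&(W[...,2]<90)&(W[...,2]>30)
        if m.sum()>3: print(lo+7.5,m.sum(),np.percentile(W[m][:,2],[10,50,90]).round(1))
    return p,d,W
E
python3 -c "
from h import *
tilt()"
```

```text
-67.5 4 [51.2 54.  54.2]
-52.5 21 [40.1 54.3 57.8]
-37.5 16 [55.2 56.7 59.8]
-22.5 16 [58.1 60.3 61.7]
-7.5 29 [59.5 62.2 65.2]
7.5 14 [61.4 63.9 65.6]
22.5 22 [43.6 65.5 66.6]
37.5 21 [67.3 68.9 70.4]
52.5 17 [69.8 70.6 72.1]
67.5 145 [38.3 58.5 71.8]
82.5 38 [33.  40.2 55.7]
```

It pivots now: the top slope is about 0.14 rad and the rear is down. Next is the tow towards the mouth, turning to the dock's heading.

```bash
python3 -c "
from h import *
s=plan(w(-65,0),114,83.8,14)"
```

```text
from [ 484.9 -223.7  110.7] 103.2 dist 234.8
{'tx': np.float64(0.4), 'ty': np.float64(0.13), 'tz': np.float64(-0.01), 'spin': np.float64(0.23)}
{'tx': np.float64(0.4), 'ty': np.float64(0.12), 'tz': np.float64(-0.01), 'spin': np.float64(0.23)}
{'tx': np.float64(0.41), 'ty': np.float64(0.11), 'tz': np.float64(-0.01), 'spin': np.float64(0.23)}
{'tx': np.float64(0.41), 'ty': np.float64(0.1), 'tz': np.float64(-0.01), 'spin': np.float64(0.23)}
{'tx': np.float64(0.41), 'ty': np.float64(0.09), 'tz': np.float64(-0.01), 'spin': np.float64(0.23)}
{'tx': np.float64(0.41), 'ty': np.float64(0.08), 'tz': np.float64(-0.01), 'spin': np.float64(0.23)}
{'tx': np.float64(0.41), 'ty': np.float64(0.07), 'tz': np.float64(-0.01), 'spin': np.float64(0.23)}
{'tx': np.float64(0.42), 'ty': np.float64(0.06), 'tz': np.float64(-0.01), 'spin': np.float64(0.23)}
{'tx': np.float64(0.42), 'ty': np.float64(0.05), 'tz': np.float64(-0.01), 'spin': np.float64(0.23)}
{'tx': np.float64(0.42), 'ty': np.float64(0.04), 'tz': np.float64(-0.01), 'spin': np.float64(0.23)}
{'tx': np.float64(0.42), 'ty': np.float64(0.03), 'tz': np.float64(-0.01), 'spin': np.float64(0.23)}
{'tx': np.float64(0.42), 'ty': np.float64(0.02), 'tz': np.float64(-0.01), 'spin': np.float64(0.23)}
{'tx': np.float64(0.42), 'ty': np.float64(0.01), 'tz': np.float64(-0.01), 'spin': np.float64(0.23)}
{'tx': np.float64(0.42), 'ty': np.float64(-0.0), 'tz': np.float64(-0.01), 'spin': np.float64(0.23)}
```

>>> play_rows(
  deltas=[
    {"tx":0.2,"ty":0.07,"tz":-0.01,"spin":0.12,"claw":0},
    {"tx":0.2,"ty":0.06,"tz":0,"spin":0.11,"claw":0},
    {"tx":0.4,"ty":0.12,"tz":-0.01,"spin":0.23,"claw":0},
    {"tx":0.41,"ty":0.11,"tz":-0.01,"spin":0.23,"claw":0},
    {"tx":0.41,"ty":0.1,"tz":-0.01,"spin":0.23,"claw":0},
    {"tx":0.41,"ty":0.09,"tz":-0.01,"spin":0.23,"claw":0},
    {"tx":0.41,"ty":0.08,"tz":-0.01,"spin":0.23,"claw":0},
    {"tx":0.41,"ty":0.07,"tz":-0.01,"spin":0.23,"claw":0},
  ],
)

```text
t: 6.0
ee_pos: [494.6, -104.1, 113.3]
tool_rot: [0.685, 0.729, 0.0, -0.0]
ft_force: [-0.1, -0.6, -7.0]
gripper_width: 11.5
finger_force: 21.0
```

>>> play_rows(
  deltas=[
    {"tx":0.42,"ty":0.06,"tz":-0.01,"spin":0.23,"claw":0},
    {"tx":0.42,"ty":0.05,"tz":-0.01,"spin":0.23,"claw":0},
    {"tx":0.42,"ty":0.04,"tz":-0.01,"spin":0.23,"claw":0},
    {"tx":0.42,"ty":0.03,"tz":-0.01,"spin":0.23,"claw":0},
    {"tx":0.42,"ty":0.02,"tz":-0.01,"spin":0.23,"claw":0},
    {"tx":0.42,"ty":0.01,"tz":-0.01,"spin":0.23,"claw":0},
    {"tx":0.21,"ty":0,"tz":0,"spin":0.23,"claw":0},
    {"tx":0.21,"ty":0,"tz":0,"spin":0,"claw":0},
    {"tx":0,"ty":0,"tz":0,"spin":0,"claw":0},
  ],
)

```text
t: 6.9
ee_pos: [504.5, 14.1, 115.9]
tool_rot: [0.743, 0.67, 0.001, -0.0]
ft_force: [0.0, 1.6, -3.9]
gripper_width: 11.5
finger_force: 21.2
```

Run:
```python
from h import *
t=pose();print(t,tod(t[0]))
p,d,W=tilt(w(-109,0),83.8)
cv2.imwrite("pics/s2.png",cv2.resize(p[140:300,200:360],None,fx=3,fy=3)[:,:,::-1])
p,d=cams.grab_frame("top");np.savez("top2.npz",p=p,d=d);cv2.imwrite("pics/t2.png",cv2.resize(p[130:260,160:420],None,fx=3,fy=3)[:,:,::-1])
```

```text
(array([504.49909544,  14.07507445, 115.93184967]), np.float64(84.09471199874928)) [-61.10866793  -1.60819862]
-67.5 8 [51.7 53.9 54.7]
-52.5 38 [40.6 53.9 57. ]
-37.5 33 [42.  57.4 60.1]
-22.5 31 [44.6 59.4 63. ]
-7.5 41 [60.2 63.8 65.9]
7.5 32 [42.7 65.7 67.8]
22.5 37 [44.6 68.8 70.7]
37.5 38 [42.4 71.6 73.9]
52.5 42 [47.3 75.9 77.6]
67.5 194 [45.6 63.2 78. ]
82.5 72 [33.7 40.3 51.6]
```

View pics/t2.png

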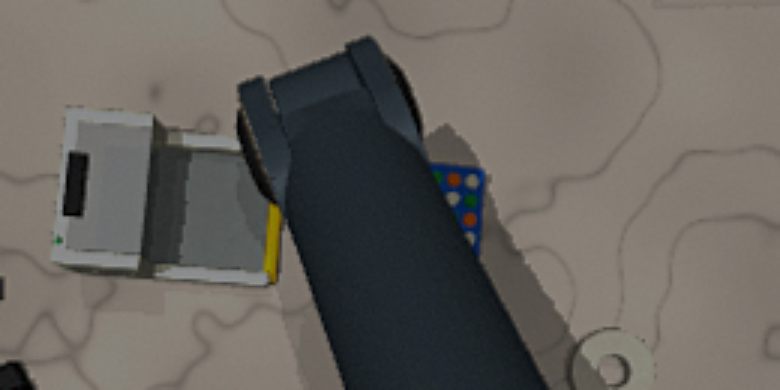

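View pics/s2.png

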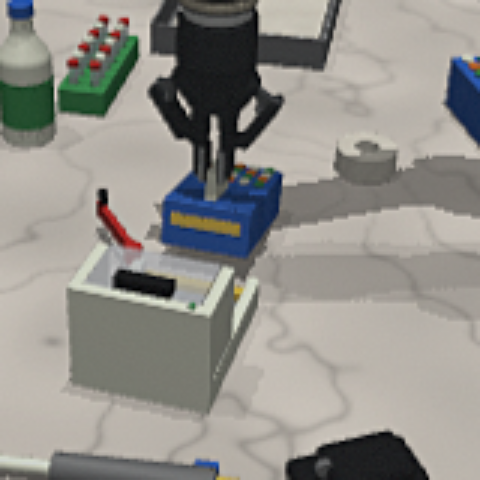

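The carrier follows at px (t2) 430–486, with its rear roughly parallel to the sill, and the latch is clear of it. I'll measure its yaw and lateral offset from the side-camera depth.

Run:
```python
from h import *
for n in ("side","top"):
    p,d=cams.grab_frame(n) if n=="side" else (np.load("top2.npz")["p"],np.load("top2.npz")["d"])
    W=cloud(n,d);D=tod(W);h=cv2.cvtColor(p,cv2.COLOR_RGB2HSV)
    m=(h[...,0]>103)&(h[...,0]<128)&(h[...,1]>130)&(abs(D[...,0]+105)<110)&(abs(D[...,1])<75)&(W[...,2]>10)&(W[...,2]<85)
    q=D[m];r,b=rect(q);print(n,len(q),r,b.round(1).tolist())
    if n=="side":
        for lo in range(-60,60,15):
            k=(q[:,1]>lo)&(q[:,1]<lo+15)&(W[m][:,2]<60)&(q[:,0]>-70)
            if k.any():print("front",lo+7.5,k.sum(),np.percentile(q[k,0],[50,90]),W[m][k,2].min())
        for lo in range(-180,-20,20):
            k=(q[:,0]>lo)&(q[:,0]<lo+20)
            if k.any():print("side",lo+10,q[k,1].min(),q[k,1].max())
```

```text
side 654 ((-103.09912109375, 1.5023193359375), (88.52276611328125, 147.059814453125), 87.989990234375) [[-178.10000610351562, -40.20000076293945], [-31.200000762939453, -45.29999923706055], [-28.100000381469727, 43.20000076293945], [-175.0, 48.29999923706055]]
front -37.5 34 [-36.01533226 -33.19808926] 34.15437071849067
front -22.5 30 [-35.30264323 -33.38676202] 33.004990654685116
front -7.5 31 [-34.33466691 -32.14799503] 32.779103287449516
front 7.5 32 [-35.34320794 -33.15297046] 34.06713062494953
front 22.5 32 [-35.31034728 -33.31031582] 33.950215857141984
front 37.5 51 [-37.23087846 -34.25969121] 33.51334091609681
side -170 4.762794444201376 43.476631264635245
side -150 3.3312629280013395 43.668310851903954
side -130 -41.90458614010617 43.58090845660136
side -110 -42.079001839241215 43.94485284514395
side -90 -42.61279800841775 44.336509026508246
side -70 -42.18631499993157 43.959432332143244
side -50 -44.993322080181755 44.05878829791801
side -30 -44.80226868821779 42.817123417624686
top 150 ((-167.00335693359375, -19.129989624023438), (35.37525177001953, 81.15202331542969), 31.33582305908203) [[-203.1999969482422, 6.300000190734863], [-161.0, -63.0], [-130.8000030517578, -44.599998474121094], [-173.0, 24.700000762939453]]
```

>>> play_rows(
  deltas=[
    {"tx":0.1,"ty":0,"tz":0,"spin":0,"claw":0},
    {"tx":0.2,"ty":0,"tz":0,"spin":0,"claw":0},
    {"tx":0.3,"ty":0,"tz":0,"spin":0,"claw":0},
    {"tx":0.3,"ty":0,"tz":0,"spin":0,"claw":0},
    {"tx":0.2,"ty":0,"tz":0,"spin":0,"claw":0},
    {"tx":0.1,"ty":0,"tz":0,"spin":0,"claw":0},
    {"tx":0,"ty":0,"tz":0,"spin":0,"claw":0},
    {"tx":0,"ty":0,"tz":0,"spin":0,"claw":0},
  ],
)

```text
t: 7.85
ee_pos: [510.0, 59.9, 116.0]
tool_rot: [0.744, 0.669, 0.001, 0.0]
ft_force: [0.6, 0.6, -4.8]
gripper_width: 11.3
finger_force: 21.2
```

Run:
```python
from h import *
t=pose();print(t,tod(t[0]))
p,d,W=tilt(w(-58,0),83.8)
```

```text
(array([510.01976889,  59.85154936, 116.02763021]), np.float64(83.92462860135498)) [-15.0037121   -2.15275165]
-67.5 21 [46.7 53.  55.6]
-52.5 39 [39.2 55.7 58.7]
-37.5 37 [44.6 57.4 60.7]
-22.5 34 [44.6 61.6 64.3]
-7.5 49 [47.1 64.3 66.7]
7.5 44 [40.9 66.9 69. ]
22.5 41 [50.5 69.9 71.8]
37.5 49 [43.7 73.1 75.7]
52.5 55 [49.7 76.3 78.3]
67.5 177 [52.2 64.3 76.7]
```

Rear down and front over the sill. I'll lower it to rest on the sill, release and rise.

>>> play_rows(
  deltas=[
    {"tx":0.05,"ty":0,"tz":0.07,"spin":0,"claw":0},
    {"tx":0.04,"ty":0,"tz":0.07,"spin":0,"claw":0},
    {"tx":0.02,"ty":0,"tz":0.07,"spin":0,"claw":0},
    {"tx":0,"ty":0,"tz":0,"spin":0,"claw":0},
    {"tx":0,"ty":0,"tz":0,"spin":0,"claw":0},
    {"tx":0,"ty":0,"tz":0,"spin":0,"claw":30},
    {"tx":0,"ty":0,"tz":0,"spin":0,"claw":30},
    {"tx":0,"ty":0,"tz":-0.5,"spin":0,"claw":30},
    {"tx":0,"ty":0,"tz":-1,"spin":0,"claw":50},
    {"tx":0,"ty":0,"tz":0,"spin":0,"claw":50},
  ],
)

```text
t: 8.9
ee_pos: [513.3, 63.4, 171.6]
tool_rot: [0.744, 0.668, 0.003, 0.003]
ft_force: [1.1, 0.1, -0.1]
gripper_width: 42.7
finger_force: 0.0
```

Run:
```python
from h import *
p,d,W=tilt(w(-55,0),83.8);D=tod(W);h=cv2.cvtColor(p,cv2.COLOR_RGB2HSV)
m=(h[...,0]>103)&(h[...,0]<128)&(h[...,1]>130)&(abs(D[...,0]+55)<110)&(abs(D[...,1])<75)&(W[...,2]>25)&(W[...,2]<95)
print(rect(D[m])[1].round(1).tolist())
t=pose();print(t,tod(t[0]))
s=plan(w(-160,0),165,83.8,5)
```

```text
-67.5 40 [46.1 51.9 55.6]
-52.5 51 [51.5 54.7 57. ]
-37.5 55 [53.6 56.5 58.8]
-22.5 59 [46.5 58.1 60.5]
-7.5 68 [46.5 58.8 61.3]
7.5 44 [49.  60.7 62.4]
22.5 50 [42.3 62.4 63.9]
37.5 50 [45.5 63.8 65.5]
52.5 51 [43.9 66.3 67.5]
67.5 107 [52.  59.8 66.9]
[[-126.4000015258789, -45.0], [16.200000762939453, -45.5], [16.5, 44.20000076293945], [-126.0999984741211, 44.70000076293945]]
(array([511.89237652,  62.91594204, 169.59552614]), np.float64(83.83178902057114)) [-11.75500275  -3.6834539 ]
from [511.9  62.9 169.6] 83.8 dist 148.4
{'tx': np.float64(-0.74), 'ty': np.float64(-0.02), 'tz': np.float64(0.02), 'spin': np.float64(0.0)}
{'tx': np.float64(-0.74), 'ty': np.float64(-0.02), 'tz': np.float64(0.02), 'spin': np.float64(0.0)}
{'tx': np.float64(-0.74), 'ty': np.float64(-0.02), 'tz': np.float64(0.02), 'spin': np.float64(0.0)}
{'tx': np.float64(-0.74), 'ty': np.float64(-0.02), 'tz': np.float64(0.02), 'spin': np.float64(0.0)}
{'tx': np.float64(-0.74), 'ty': np.float64(-0.02), 'tz': np.float64(0.02), 'spin': np.float64(0.0)}
```

>>> play_rows(
  deltas=[
    {"tx":-0.74,"ty":-0.02,"tz":0,"spin":0,"claw":60},
    {"tx":-0.8,"ty":-0.02,"tz":0,"spin":0,"claw":60},
    {"tx":-0.8,"ty":-0.02,"tz":0,"spin":0,"claw":60},
    {"tx":-0.8,"ty":-0.02,"tz":0,"spin":0,"claw":60},
    {"tx":-0.8,"ty":-0.01,"tz":0,"spin":0,"claw":60},
    {"tx":0,"ty":0,"tz":0.9,"spin":0,"claw":60},
    {"tx":0,"ty":0,"tz":0.9,"spin":0,"claw":60},
    {"tx":0,"ty":0,"tz":0.9,"spin":0,"claw":60},
    {"tx":0,"ty":0,"tz":0.2,"spin":0,"claw":60},
    {"tx":0,"ty":0,"tz":0,"spin":0,"claw":60},
  ],
)

```text
t: 9.95
ee_pos: [488.4, -92.9, 49.9]
tool_rot: [0.744, 0.669, -0.001, -0.002]
ft_force: [1.0, 0.5, 1.0]
gripper_width: 51.1
finger_force: 0.0
```

Run:
```python
from h import *
t=pose();print(t,tod(t[0]))
```

```text
(array([488.41632739, -92.8927336 ,  49.87807071]), np.float64(83.9069991121)) [-169.18774601    2.82804639]
```

>>> play_rows(
  deltas=[
    {"tx":0.3,"ty":0.07,"tz":0,"spin":0,"claw":60},
    {"tx":0.3,"ty":0,"tz":0,"spin":0,"claw":60},
    {"tx":0.2,"ty":0,"tz":0,"spin":0,"claw":60},
    {"tx":0.2,"ty":0,"tz":0,"spin":0,"claw":60},
    {"tx":0.2,"ty":0,"tz":0,"spin":0,"claw":60},
    {"tx":0.2,"ty":0,"tz":0,"spin":0,"claw":60},
    {"tx":0.2,"ty":0,"tz":0,"spin":0,"claw":60},
    {"tx":0.2,"ty":0,"tz":0,"spin":0,"claw":60},
    {"tx":0,"ty":0,"tz":0,"spin":0,"claw":60},
  ],
)

```text
t: 10.85
ee_pos: [500.6, -23.2, 52.5]
tool_rot: [0.744, 0.668, -0.001, 0.002]
ft_force: [-0.3, -6.6, 1.7]
gripper_width: 51.2
finger_force: 2.9
```

```bash
cat >> h.py <<'E'
def look(cx):
    p,d,W=tilt(w(cx,0),83.8);D=tod(W);h=cv2.cvtColor(p,cv2.COLOR_RGB2HSV)
    m=(h[...,0]>103)&(h[...,0]<128)&(h[...,1]>130)&(abs(D[...,0]-cx)<110)&(abs(D[...,1])<60)&(W[...,2]>25)&(W[...,2]<95)
    print(rect(D[m])[1].round(1).tolist());t=pose();print(t,tod(t[0]));return p
E
python3 -c "
from h import *
look(-15)"
```

```text
-82.5 91 [51.6 67.  87.1]
-67.5 88 [50.7 57.4 84.4]
-52.5 55 [53.3 56.2 58.7]
-37.5 44 [54.4 58.8 62.1]
-22.5 57 [44.6 61.2 63.9]
-7.5 59 [55.3 63.3 65.5]
7.5 43 [44.9 65.8 67.2]
22.5 48 [51.  68.2 70.1]
37.5 44 [66.9 72.1 73.6]
52.5 41 [72.4 74.8 76. ]
67.5 12 [75.2 76.2 77.5]
[[-111.0999984741211, 44.099998474121094], [-110.5999984741211, -44.599998474121094], [49.0, -43.70000076293945], [48.5, 45.0]]
(array([500.61380967, -23.19462669,  52.41451834]), np.float64(83.85768592754052)) [-98.57998561  -1.77074173]
```

>>> play_rows(
  deltas=[
    {"tx":0.15,"ty":0,"tz":0,"spin":0,"claw":60},
    {"tx":0.2,"ty":0,"tz":0,"spin":0,"claw":60},
    {"tx":0.2,"ty":0,"tz":0,"spin":0,"claw":60},
    {"tx":0.2,"ty":0,"tz":0,"spin":0,"claw":60},
    {"tx":0.2,"ty":0,"tz":0,"spin":0,"claw":60},
    {"tx":0.2,"ty":0,"tz":0,"spin":0,"claw":60},
    {"tx":0.2,"ty":0,"tz":0,"spin":0,"claw":60},
    {"tx":0.2,"ty":0,"tz":0,"spin":0,"claw":60},
    {"tx":0.2,"ty":0,"tz":0,"spin":0,"claw":60},
    {"tx":0,"ty":0,"tz":0,"spin":0,"claw":60},
  ],
)

```text
t: 11.9
ee_pos: [508.2, 49.3, 52.2]
tool_rot: [0.743, 0.669, 0.001, 0.001]
ft_force: [1.0, -3.7, 3.3]
gripper_width: 51.4
finger_force: 1.7
```

```bash
python3 -c "
from h import *
look(50)"
```

```text
-82.5 35 [62.5 84.9 89.1]
-67.5 97 [63.4 75.3 86.4]
-52.5 112 [64.1 66.9 69.9]
-37.5 101 [62.8 65.5 68.1]
-22.5 81 [62.9 65.5 67.3]
[[-38.20000076293945, 44.099998474121094], [-35.599998474121094, -44.20000076293945], [28.600000381469727, -42.400001525878906], [26.100000381469727, 45.900001525878906]]
(array([508.18350741,  49.23219932,  52.02234661]), np.float64(84.02006945440348)) [-25.75926424  -1.47411349]
```

>>> play_rows(
  deltas=[
    {"tx":0.1,"ty":0,"tz":0,"spin":0,"claw":60},
    {"tx":0.13,"ty":0,"tz":0,"spin":0,"claw":60},
    {"tx":0.13,"ty":0,"tz":0,"spin":0,"claw":60},
    {"tx":0.1,"ty":0,"tz":0,"spin":0,"claw":60},
    {"tx":0.1,"ty":0,"tz":0,"spin":0,"claw":60},
    {"tx":0.05,"ty":0,"tz":0,"spin":0,"claw":60},
    {"tx":0,"ty":0,"tz":0,"spin":0,"claw":60},
    {"tx":0,"ty":0,"tz":0,"spin":0,"claw":60},
  ],
)

```text
t: 12.75
ee_pos: [510.3, 73.2, 51.4]
tool_rot: [0.743, 0.669, 0.0, -0.0]
ft_force: [-1.1, -0.9, -0.3]
gripper_width: 51.4
finger_force: 0.3
```

```bash
python3 -c "
from h import *
look(80)"
```

```text
-82.5 72 [53.1 66.9 87.5]
-67.5 117 [54.9 62.6 84.8]
-52.5 17 [56.5 58.4 59.5]
82.5 333 [35.9 60.8 84.1]
[[-14.300000190734863, -48.20000076293945], [12.199999809265137, -53.20000076293945], [30.5, 43.79999923706055], [4.0, 48.79999923706055]]
(array([510.49597781,  73.22005493,  51.53492488]), np.float64(83.9394653243319)) [-1.66196914 -1.18238522]
```

>>> play_rows(
  deltas=[
    {"tx":-0.3,"ty":0,"tz":0,"spin":0,"claw":60},
    {"tx":-0.7,"ty":0,"tz":0,"spin":0,"claw":30},
    {"tx":0,"ty":0,"tz":-0.9,"spin":0,"claw":0},
    {"tx":0,"ty":0,"tz":-0.9,"spin":0,"claw":0},
    {"tx":0,"ty":0,"tz":-0.7,"spin":0,"claw":0},
    {"tx":-0.5,"ty":0.5,"tz":0,"spin":0,"claw":0},
    {"tx":0,"ty":0,"tz":0,"spin":0,"claw":0},
  ],
)

```text
t: 13.5
ee_pos: [526.5, 7.0, 153.0]
tool_rot: [0.745, 0.667, 0.002, 0.002]
ft_force: [-1.4, -0.8, 0.4]
gripper_width: 0.1
finger_force: 0.0
```

Run:
```python
from h import *
p=look(80)
cv2.imwrite("pics/s3.png",cv2.resize(p[140:300,200:360],None,fx=3,fy=3)[:,:,::-1])
q,d=cams.grab_frame("top");W=cloud("top",d);D=tod(W);hs=cv2.cvtColor(q,cv2.COLOR_RGB2HSV)
m=(hs[...,0]>103)&(hs[...,0]<128)&(hs[...,1]>130)&(abs(D[...,0]-80)<100)&(abs(D[...,1])<48)&(W[...,2]>30)&(W[...,2]<95)
print("top",m.sum(),np.median(W[m][:,2]),D[m].min(0),D[m].max(0))
r=((hs[...,0]<6)|(hs[...,0]>174))&(hs[...,1]>150)&(D[...,0]<20)&(D[...,0]>-120)&(D[...,1]<-60)&(D[...,1]>-160);print("latch",r.sum(),D[r].min(0) if r.any() else "")
t=np.radians(90+131)
s=np.array([-2,-66])+60*np.array([np.cos(t),np.sin(t)])-28*np.array([np.sin(t),-np.cos(t)])
print("start dock",s)
e=plan(w(*s),150,83.8,6)
print("down",(150-48)/40)
```

```text
-67.5 47 [54.1 56.  58. ]
-52.5 18 [57.5 59.  60.3]
82.5 337 [36.  60.1 84.2]
[[8.800000190734863, -38.0], [18.200000762939453, -38.099998474121094], [19.0, 46.0], [9.5, 46.099998474121094]]
(array([524.79521142,   8.43837705, 152.00027525]), np.float64(83.6814988536123)) [-64.52042864 -22.39436157]
top 945 53.311333602380046 [  8.74426565 -45.18427819] [106.64156147  44.31798414]
latch 0 
start dock [ -28.912922   -126.49540999]
from [523.8   9.6 151.4] 83.8 dist 110.8
{'tx': np.float64(0.14), 'ty': np.float64(0.44), 'tz': np.float64(0.01), 'spin': np.float64(-0.0)}
{'tx': np.float64(0.14), 'ty': np.float64(0.44), 'tz': np.float64(0.01), 'spin': np.float64(-0.0)}
{'tx': np.float64(0.14), 'ty': np.float64(0.44), 'tz': np.float64(0.01), 'spin': np.float64(-0.0)}
{'tx': np.float64(0.14), 'ty': np.float64(0.44), 'tz': np.float64(0.01), 'spin': np.float64(-0.0)}
{'tx': np.float64(0.14), 'ty': np.float64(0.44), 'tz': np.float64(0.01), 'spin': np.float64(-0.0)}
{'tx': np.float64(0.14), 'ty': np.float64(0.44), 'tz': np.float64(0.01), 'spin': np.float64(-0.0)}
down 2.55
```

View pics/s3.png

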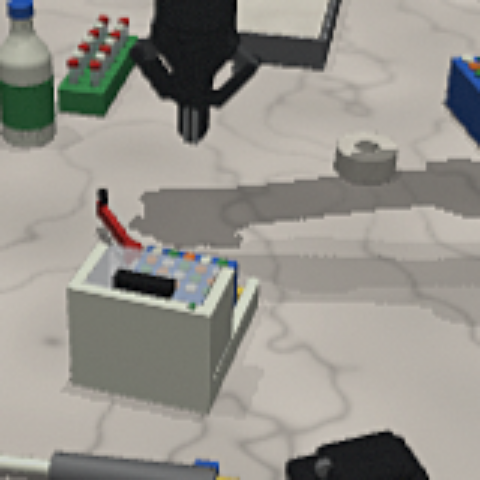

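The s3 crop shows the carrier flat under the cover at (190,275), and the depth puts its top at 53 mm and its rear edge at dock x≈9, so it is home. The latch is still open at (105,200)–(135,245). Next is the latch.

>>> play_rows(
  deltas=[
    {"tx":0.14,"ty":0.44,"tz":0,"spin":0,"claw":0},
    {"tx":0.14,"ty":0.44,"tz":0,"spin":0,"claw":0},
    {"tx":0.14,"ty":0.44,"tz":0,"spin":0,"claw":0},
    {"tx":0.14,"ty":0.44,"tz":0,"spin":0,"claw":0},
    {"tx":0.14,"ty":0.44,"tz":0,"spin":0,"claw":0},
    {"tx":0.14,"ty":0.44,"tz":0,"spin":0,"claw":0},
    {"tx":0,"ty":0,"tz":0.85,"spin":0,"claw":0},
    {"tx":0,"ty":0,"tz":0.85,"spin":0,"claw":0},
    {"tx":0,"ty":0,"tz":0.82,"spin":0,"claw":0},
    {"tx":0,"ty":0,"tz":0,"spin":0,"claw":0},
  ],
)

```text
t: 14.6
ee_pos: [627.9, 32.9, 45.4]
tool_rot: [0.743, 0.669, -0.004, -0.003]
ft_force: [-1.5, -0.4, -0.2]
gripper_width: -0.2
finger_force: 0.0
```

Run:
```python
from h import *
t=pose();c=tod(t[0]);print(t,c)
for f in list(range(131,-1,-7))+[0]:
    a=np.radians(90+f);g=np.array([-2,-66])+60*np.array([np.cos(a),np.sin(a)])-14*np.array([np.sin(a),-np.cos(a)])
    e=g-c;c=g;print(f,"tx %.2f ty %.2f"%(e[0]/40,-e[1]/40))
```

```text
(array([627.87306379,  32.88416536,  45.43728068]), np.float64(83.97486689708614)) [ -29.08528299 -122.22917848]
131 tx -0.23 ty -0.16
124 tx -0.15 ty -0.12
117 tx -0.13 ty -0.14
110 tx -0.11 ty -0.15
103 tx -0.09 ty -0.16
96 tx -0.07 ty -0.17
89 tx -0.05 ty -0.18
82 tx -0.03 ty -0.19
75 tx -0.01 ty -0.19
68 tx 0.02 ty -0.19
61 tx 0.04 ty -0.18
54 tx 0.06 ty -0.18
47 tx 0.08 ty -0.17
40 tx 0.10 ty -0.16
33 tx 0.12 ty -0.14
26 tx 0.14 ty -0.13
19 tx 0.15 ty -0.11
12 tx 0.17 ty -0.09
5 tx 0.17 ty -0.07
0 tx 0.13 ty -0.04
```

>>> play_rows(
  deltas=[
    {"tx":-0.23,"ty":-0.16,"tz":-0.08,"spin":0,"claw":0},
    {"tx":-0.15,"ty":-0.12,"tz":0,"spin":0,"claw":0},
    {"tx":-0.13,"ty":-0.14,"tz":0,"spin":0,"claw":0},
    {"tx":-0.11,"ty":-0.15,"tz":0,"spin":0,"claw":0},
    {"tx":-0.09,"ty":-0.16,"tz":0,"spin":0,"claw":0},
    {"tx":-0.07,"ty":-0.17,"tz":0,"spin":0,"claw":0},
    {"tx":-0.05,"ty":-0.18,"tz":0,"spin":0,"claw":0},
    {"tx":-0.03,"ty":-0.19,"tz":0,"spin":0,"claw":0},
    {"tx":-0.01,"ty":-0.19,"tz":0,"spin":0,"claw":0},
    {"tx":0.02,"ty":-0.19,"tz":0,"spin":0,"claw":0},
  ],
)

```text
t: 15.6
ee_pos: [564.4, 6.0, 55.4]
tool_rot: [0.744, 0.668, 0.002, 0.001]
ft_force: [1.7, 1.2, 7.5]
gripper_width: -0.1
finger_force: 3.4
```

>>> play_rows(
  deltas=[
    {"tx":0.04,"ty":-0.18,"tz":0,"spin":0,"claw":0},
    {"tx":0.06,"ty":-0.18,"tz":0,"spin":0,"claw":0},
    {"tx":0.08,"ty":-0.17,"tz":0,"spin":0,"claw":0},
    {"tx":0.1,"ty":-0.16,"tz":0,"spin":0,"claw":0},
    {"tx":0.12,"ty":-0.14,"tz":0,"spin":0,"claw":0},
    {"tx":0.14,"ty":-0.13,"tz":0,"spin":0,"claw":0},
    {"tx":0.15,"ty":-0.11,"tz":0,"spin":0,"claw":0},
    {"tx":0,"ty":0,"tz":0,"spin":0,"claw":0},
  ],
)

```text
t: 16.4
ee_pos: [521.7, 38.9, 53.1]
tool_rot: [0.743, 0.669, -0.001, -0.001]
ft_force: [0.3, -0.3, 0.1]
gripper_width: -0.1
finger_force: 0.0
```

Run:
```python
from h import *
t=pose();print(t,tod(t[0]))
for n in("side","top"):
    q,d=cams.grab_frame(n);W=cloud(n,d);D=tod(W);hs=cv2.cvtColor(q,cv2.COLOR_RGB2HSV)
    r=((hs[...,0]<6)|(hs[...,0]>174))&(hs[...,1]>150)&(abs(D[...,0])<120)&(abs(D[...,1]+40)<110)&(W[...,2]>25)&(W[...,2]<48)&(D[...,0]<8)
    print(n,r.sum(),D[r].min(0) if r.any() else "",D[r].max(0) if r.any() else "")
    if n=="top": cv2.imwrite("pics/t4.png",cv2.resize(q[130:260,160:420],None,fx=3,fy=3)[:,:,::-1])
```

```text
(array([521.66843468,  38.86877737,  53.06969176]), np.float64(84.0112203967761)) [-34.6057067  -15.99940983]
side 57 [-31.87797119 -70.94583196] [-3.15813402 27.74692066]
top 0
```

View pics/t4.png

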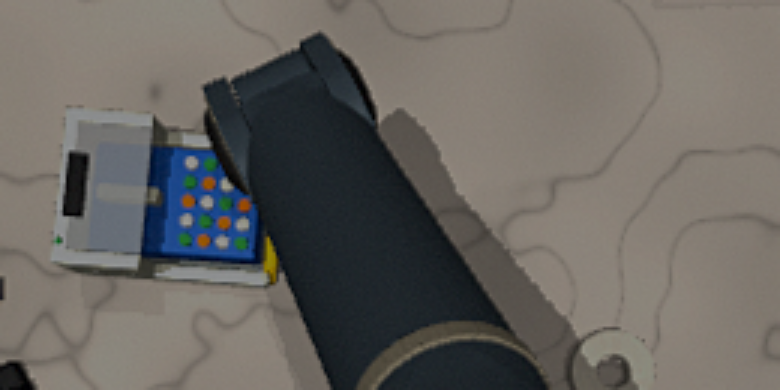

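The arm has followed: its tip is at dock (-32, 28), an angle of about 18°. The t4 crop shows the carrier still home at (200,205). I'll finish the swing.

>>> play_rows(
  deltas=[
    {"tx":0.17,"ty":-0.09,"tz":0,"spin":0,"claw":0},
    {"tx":0.17,"ty":-0.07,"tz":0,"spin":0,"claw":0},
    {"tx":0.13,"ty":-0.04,"tz":0,"spin":0,"claw":0},
    {"tx":0.03,"ty":0,"tz":0,"spin":0,"claw":0},
    {"tx":0,"ty":0,"tz":0,"spin":0,"claw":0},
  ],
)

```text
t: 17.0
ee_pos: [517.6, 56.7, 53.7]
tool_rot: [0.744, 0.668, -0.001, 0.001]
ft_force: [-0.5, -5.6, 0.3]
gripper_width: -0.1
finger_force: 2.7
```

```bash
cat >> h.py <<'E'
def latch():
    t=pose();print(t,tod(t[0]));q,d=cams.grab_frame("side");W=cloud("side",d);D=tod(W);hs=cv2.cvtColor(q,cv2.COLOR_RGB2HSV)
    r=((hs[...,0]<6)|(hs[...,0]>174))&(hs[...,1]>150)&(abs(D[...,0])<120)&(abs(D[...,1]+40)<110)&(W[...,2]>25)&(W[...,2]<48)&(D[...,0]<8)
    for lo in range(-80,40,15):
        k=D[r];k=k[(k[:,1]>lo)&(k[:,1]<=lo+15)]
        if len(k):print(lo+7.5,len(k),np.median(k[:,0]))
    return q
E
python3 -c "
from h import *
latch()"
```

```text
(array([517.55352042,  56.72804214,  53.69025445]), np.float64(83.84522200679523)) [-17.29530951  -9.97977477]
-72.5 3 -7.411746503452458
-57.5 5 -6.831208843382639
```

>>> play_rows(
  deltas=[
    {"tx":0.06,"ty":0,"tz":0,"spin":0,"claw":0},
    {"tx":0,"ty":0,"tz":0,"spin":0,"claw":0},
    {"tx":0,"ty":0,"tz":0,"spin":0,"claw":0},
  ],
)

```text
t: 17.35
ee_pos: [517.5, 56.9, 53.6]
tool_rot: [0.745, 0.667, -0.003, 0.002]
ft_force: [0.1, -9.4, 2.7]
gripper_width: -0.3
finger_force: 4.8
```

The force rises with no movement, so the arm is at its stop. I'll back off, rise and verify.

>>> play_rows(
  deltas=[
    {"tx":-0.2,"ty":0,"tz":0,"spin":0,"claw":0},
    {"tx":-0.6,"ty":0,"tz":0,"spin":0,"claw":0},
    {"tx":-0.3,"ty":0,"tz":-0.9,"spin":0,"claw":0},
    {"tx":-0.5,"ty":0,"tz":-0.9,"spin":0,"claw":0},
    {"tx":-0.9,"ty":0,"tz":-0.9,"spin":0,"claw":0},
    {"tx":-0.9,"ty":0,"tz":0,"spin":0,"claw":0},
    {"tx":-0.9,"ty":0,"tz":0,"spin":0,"claw":0},
    {"tx":0,"ty":0,"tz":0,"spin":0,"claw":0},
    {"tx":0,"ty":0,"tz":0,"spin":0,"claw":0},
  ],
)

```text
t: 18.25
ee_pos: [499.4, -109.4, 161.0]
tool_rot: [0.744, 0.668, 0.0, -0.0]
ft_force: [0.1, -0.3, -0.7]
gripper_width: 0.1
finger_force: 0.0
```

Run:
```python
from h import *
latch()
q,d=cams.grab_frame("top");W=cloud("top",d);D=tod(W);hs=cv2.cvtColor(q,cv2.COLOR_RGB2HSV)
m=(hs[...,0]>103)&(hs[...,0]<128)&(hs[...,1]>130)&(abs(D[...,0]-80)<100)&(abs(D[...,1])<48)&(W[...,2]>30)&(W[...,2]<95)
print("top",m.sum(),np.median(W[m][:,2]),D[m].min(0),D[m].max(0))
cv2.imwrite("pics/t5.png",cv2.resize(q[130:260,160:420],None,fx=3,fy=3)[:,:,::-1])
```

```text
(array([ 499.41408589, -109.40599222,  160.99771383]), np.float64(83.8170470082787)) [-184.41666715   -9.88880711]
-72.5 3 -8.342730876830506
-57.5 6 -8.037428834797085
top 946 53.38317878248097 [  8.74441009 -45.41515094] [106.39552095  44.45150443]
```

View pics/t5.png

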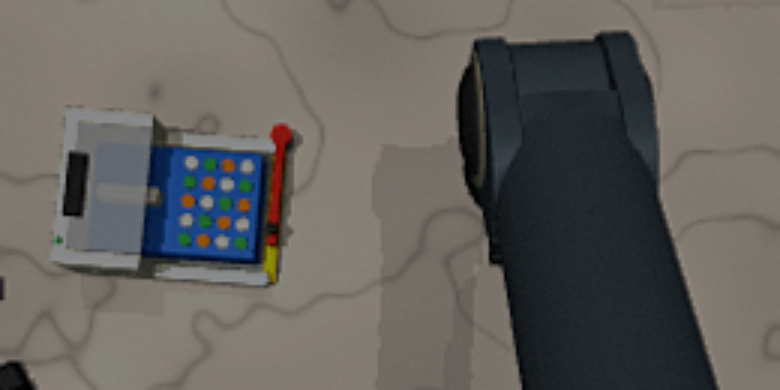

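The latch arm runs from (281,133) to (271,243), parallel to the sill, so it is shut. The carrier is flat at home. Handing in.

```bash
python3 -c "
from h import *
print(order.hand_in())"
```

```text
the job is handed in; nothing more can be done
None
```

I handed the job in at about 18 s: the last pictures show the small carrier flat at home behind the sill and the latch arm shut across its rear; hand-in returned no verdict.

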